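# Set the model vibrator to the third click

## Robot

A 6-joint arm with a two-finger parallel gripper is mounted at the origin on a cart in front of the work surface, level with it; the furniture and walls round the work are solid. World frame = base frame: x ahead of the robot, y to its left, z up, the work surface at z = 0. Lengths are in m, angles in rad, forces in N, time in s.
With the tool pointing down it reaches from about 0.425 to 0.95 m from the base axis. Payload 3.5 kg.
Tool frame: the origin (TCP) lies at the very end of the fingers, on their centre line; the grasp point (between the pads) lies 19 mm behind it (ctrl.grip_point_offset is the distance from the TCP to the grasp point, in m); z points along the fingers, y is the line along which they close (so a half turn about z gives the same grasp; the last joint's range is limited). The gripper opens to 85 mm and grips with 20 to 120 N. Pads are 22 mm wide; open, the fingers measure 114 mm over their backs; the gripper's body (76 mm by 85 mm) begins 54 mm behind the grasp point. The pads swing forward as they close: fully open they stand 13 mm farther back than shut.
Start: joints at [0.994, 0.286, 1.577, -0, 1.279, -0.15], TCP at [0.279, 0.614, 0.231] pointing down, gripper open.
Joint ranges: [-2.77, 2.77], [-0.9, 2.22], [0.21, 2.48], [-1.53, 4.67], [0.24, 2.81], [-2.84, 2.84]. Speed limits (rad/s): [2.79, 2.79, 3.14, 3.14, 3.14, 3.14].

## Interface

Orientations are given as a unit quaternion [x, y, z, w].
In Python, from plant import ctrl gives the robot as it stands. The module is installed in compiled form; this text tells all that it offers.
- The arm moves only by the shell command python3 -m pendant 'ROWS' [OPENING] [FORCE]. ROWS is JSON, a list of rows, each an object of numbers: "dx", "dy", "dz": the shift along the tool's x, y, z in cm; "twist": the turn about the tool's z in degrees. A call has 1 to 10 rows; each row is the pose to reach, as a shift and turn from the pose commanded when the call began, along the tool's axes at that moment; what a row does not reach only later rows make up. A row lasts 1/8 s, in which the tool goes at most 62.5 mm and 10.7 degrees, less where a joint would pass 70% of its speed; a pose out of reach is approached as far as the arm can. A call with a gripper value outside its range is refused whole. OPENING is the opening in per cent of the stroke, from 0 (shut) to 100 (fully open), set as the call begins (- or left out, the last holds). The fingers move at their own pace and stop on an object; FORCE is the grip in N (left out, the last holds). Time passes only in rows, so rows that repeat a pose let the fingers close. It gives the time, the measured TCP pose, the force, the opening and the grip force at its end, in the units of the state.
- ctrl.get_state(): the state, without advancing time (a new reading comes with each control period).
- ctrl.read_camera(name): name is "scene" or "top" or "wrist"; returns a dict with "img" (480x640x3 uint8, red, green, blue), "depth" (480x640 float32, m along the optical axis (not along the pixel's ray), 0 where there is no reading), "camera_matrix" (3x3 intrinsics, pixels), "xyz" and "rotation" of the camera in the world; the wrist camera has in their place "tool_from_camera" (4x4, takes a point from camera to tool coordinates, whose origin is the TCP and whose axes are the flange's). Camera axes: x right, y up, looking along -z (the intrinsics and any distortion apply to the point x, -y, -z); pixel columns grow to the right and rows downward; lengths in m; the calibration is good to about 2 mm. The wrist camera is an equidistant fisheye: a pixel r from the principal point sees the ray r / f radians off the axis. A picture is of the moment at which its call begins: read the wrist's pose just before it.
- ctrl.sign_off(): hands the job in; it is judged then, once.
The state is a dict: "time": time; "qpos": joint angles; "dq": joint speeds; "joint_efforts": joint torques, N m; "eef_pos": TCP position; "tcp_rot": TCP orientation; "contact_force": force on the tool from outside, world axes, zero at the start; "wrist_torque": the same for the moment, N m; "opening": opening from 0.0 (shut) to 1.0 (fully open); "finger_force": force on a finger pad.
Only numpy, scipy, OpenCV 4.12 (cv2) and the standard library are available. Lean on these libraries where they do the work, as an engineer would, in place of code of your own. Each camera call takes 0.05 s, during which the arm holds its last target. There are 200 camera calls.

## Task

Set the intensity lever of the small plaster vibrator to step three: with a fingertip, push the lever tab all the way back to its off end first, then push it the other way through the clicks and stop where it rests in the third click, never letting it run on past the third. Only push the tab, do not pinch it or force it hard against its stop, leave the things standing round the vibrator where they are, and finish clear of everything.

Things in the scene. Friction and masses are not known exactly. Their poses are not given: they have to be found in the camera images.
- vibrator: Small white box-shaped laboratory vibrator, 130 (x) x 160 (y) x 45 mm high, fixed to the worktop. Origin: centre of its underside; z up, -x its front, where the lever is, +y towards the lever's off end. Its rear part (x from -7 to +63 mm) carries a ribbed black rubber plate, top 59 mm above the worktop. The lever's slot runs along y at x = -40 mm, deck 45 mm high.
- lever_tab (a point): Centre of the lever's upright flat tab: 18 mm (vibrator x) x 12 mm (vibrator y) x 40 mm high, black, standing up from the slot; this point is 72 mm above the worktop, the tab spans 52 to 92 mm. Axes parallel to the vibrator's. Push the tab's broad sides along the vibrator's y.
- off_mark (a point): The longest of six raised marks in front of the slot, 46 mm above the worktop: the lever tab stands beside it at off. The five short marks beyond it towards -y, 15 mm apart, show where the tab stands at clicks 1 to 5.
- intensity_lever (a joint): Lever travel in m: 0 = off, grows towards the vibrator's -y, 0.015 per click: third click 0.045, last (fifth) 0.075; hard stops at -0.002 and 0.077. Off and each click are sprung notches: about 4 N starts the lever out of one, the resistance fades to nothing near half-way (7.5 mm); just past that it drops by itself into the middle of the next. Starts between 0.010 and 0.035, mostly in click 1 or 2.
- lever_off_side (a point): Centre of the tab's flat upright side that faces the off end, 6 mm to +y of lever_tab. Pushing here raises the setting.
- lever_high_side (a point): Centre of the tab's opposite flat upright side, 6 mm to -y of lever_tab. Pushing here lowers the setting towards off.
- amber_dropper: Loose brown dropper bottle, 34 mm across, 109 mm high, upright beyond the +y end of the vibrator; origin at its underside. Leave it alone.
- powder_jar: Loose white powder jar, 41 mm across, 66 mm high, upright beyond the -y end of the vibrator; origin at its underside. Leave it alone.
- mouth_mirror: Loose mouth mirror, 114 mm long, lying along the front of the vibrator; origin at its underside. Leave it alone.

How it is judged:
By the outcome, as a careful person would: the job done as asked, in the order asked, and still so for the second after the job is handed in, with the robot touching nothing.
It also fails if it takes over 69 s, if anything falls off the work surface, if the arm or the gripper's body presses on something with over 40 N, if the wrist force passes 120 N, or if a joint passes its speed limit or range.

## Working session

There is one attempt and no reset: what is moved stays moved. The work goes in short steps, Python scripts to look and compute and a shell command to move; the robot and the scene stay as the last step left them, time stands still between calls to the robot, and variables do not carry over. Pictures are saved under pics/ and viewed, at most 10 in all, crops included, and the job is handed in when it is done.

```bash
mkdir -p pics; cat > h.py <<'E'
import numpy as np, cv2
from plant import ctrl
def shot(name,fn=None):
    c=ctrl.read_camera(name)
    if fn: cv2.imwrite('pics/'+fn,c['img'][:,:,::-1])
    np.savez(''+name+'.npz',**{k:v for k,v in c.items() if v is not None})
    return c
def w(c,u,v,z=None):
    K=c['camera_matrix'];R=np.array(c['rotation']);R=R if R.shape==(3,3) else __import__('scipy.spatial.transform',fromlist=['Rotation']).Rotation.from_quat(R).as_matrix()
    d=R@np.array([(u-K[0,2])/K[0,0],-(v-K[1,2])/K[1,1],-1])
    o=np.array(c['xyz'])
    t=(z-o[2])/d[2] if z is not None else c['depth'][int(v),int(u)]
    return o+t*d
E
python3 - <<'E'
from h import *
for n in('top','scene'):
    c=shot(n,n+'0.png');print(n,c['xyz'],c['rotation'],c['camera_matrix'],[k for k in c])
s=ctrl.get_state();print(s)
E
```

```text
top [0.3506156  0.27850388 0.92625191] [ 0.04882995 -0.04412453 -0.69674414  0.71429424] [[543.99910615   0.         317.34237929]
 [  0.         543.99910615 234.23225788]
 [  0.           0.           1.        ]] ['img', 'depth', 'camera_matrix', 'xyz', 'rotation']
scene [-0.09250768 -0.053559    0.64463739] [ 0.3556453  -0.2006074  -0.44860573  0.79500062] [[476.39174437   0.         318.84285836]
 [  0.         476.39174437 246.55133838]
 [  0.           0.           1.        ]] ['img', 'depth', 'camera_matrix', 'xyz', 'rotation']
{'time': 0.1, 'qpos': array([ 9.94018391e-01,  2.87111745e-01,  1.57800784e+00,  3.34649331e-06,
        1.27860827e+00, -1.49975331e-01]), 'dq': array([ 0.00015063, -0.0023849 , -0.00229947,  0.00082433, -0.00092602,
       -0.00115617]), 'joint_efforts': array([-3.98511372e-05, -4.07303703e+01, -2.93697774e+01, -1.75381597e-04,
        3.44290842e-03,  1.10497373e-05]), 'eef_pos': array([0.27905884, 0.61397157, 0.23007471]), 'tcp_rot': array([ 2.11785619e-01,  9.77315564e-01, -9.97320463e-04, -3.80957590e-04]), 'contact_force': array([ 0.48586424,  0.67911635, -0.18695363]), 'wrist_torque': array([ 0.01522994, -0.06218564,  0.0294253 ]), 'finger_force': 0.0, 'opening': 1.0066925775578377}
```

View pics/top0.png

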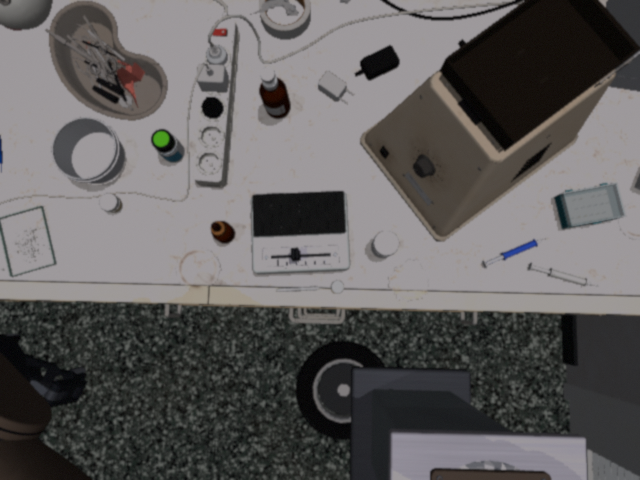

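View pics/scene0.png

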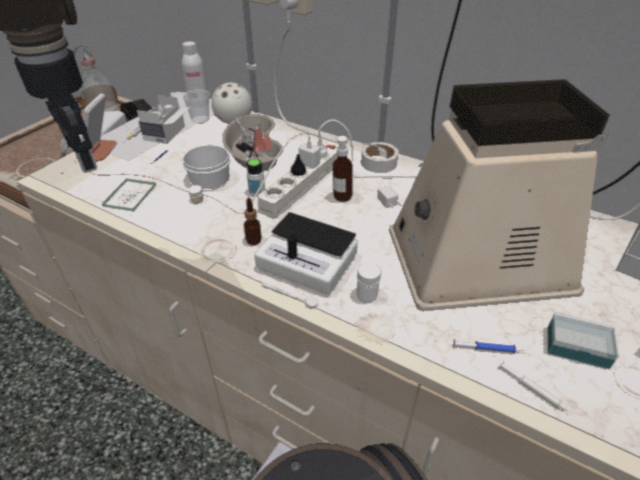

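Top view: the vibrator spans about (252,192)-(348,272), with the lever tab near (296,254). The dropper is at (223,232), the jar at (385,244) and the mirror at (280–337,288). Next I'll enlarge and measure.

```bash
python3 - <<'E'
from h import *
for n,(x0,y0,x1,y1),k in (('top',(200,180,410,300),3.8),('scene',(235,190,395,310),5)):
    im=cv2.imread(f'pics/{n}0.png')[y0:y1,x0:x1]
    cv2.imwrite(f'pics/{n}crop.png',cv2.resize(im,None,fx=k,fy=k,interpolation=cv2.INTER_CUBIC))
c=dict(np.load('top.npz'))
for p in ((252,236,.045),(348,235,.045),(253,272,.045),(349,269,.045),(254,194,.059),(344,191,.059),(296,254,.092)): print(p,w(c,*p),w(c,p[0],p[1])[:3])
E
```

```text
(252, 236, 0.045) [0.46160516 0.39254735 0.045     ] [0.46210856 0.3930646  0.04100305]
(348, 235, 0.045) [0.46710354 0.23576466 0.045     ] [0.46771417 0.23554062 0.04038052]
(253, 272, 0.045) [0.4028762  0.38851712 0.045     ] [0.40546281 0.39396218 0.00138281]
(349, 269, 0.045) [0.41160323 0.2331564  0.045     ] [ 0.4148027   0.23077743 -0.00123128]
(254, 194, 0.059) [0.52868976 0.39030404 0.059     ] [5.40794529e-01 3.97903765e-01 4.76664891e-05]
(344, 191, 0.059) [0.53718696 0.24422338 0.059     ] [0.54947221 0.24196609 0.00189365]
(296, 254, 0.092) [0.42942301 0.31754499 0.092     ] [0.42924063 0.31745464 0.09393065]
```

View pics/topcrop.png

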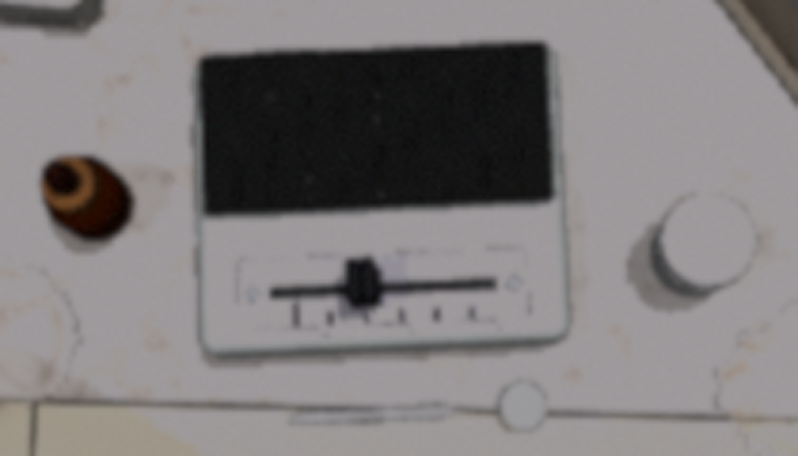

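View pics/scenecrop.png

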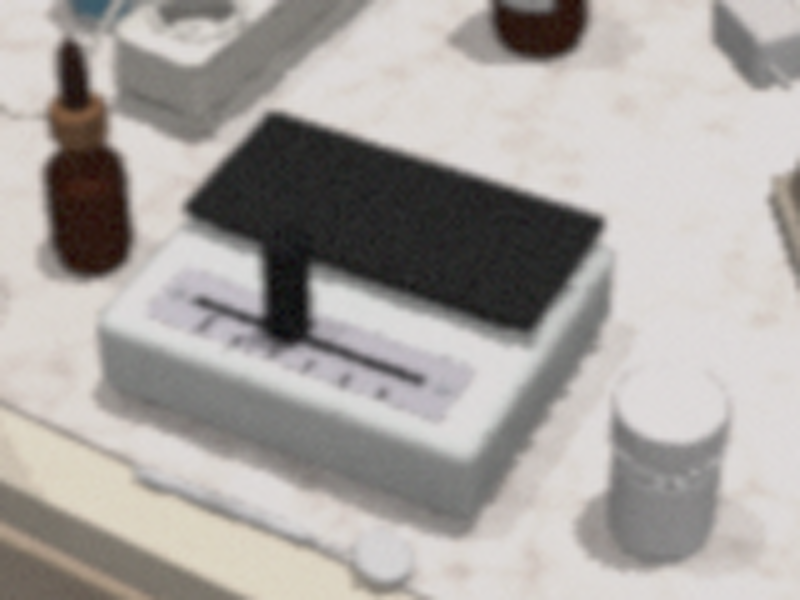

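The enlargements show the marks in the top crop at (297,313), (330,318), (366,317), (402,315), (437,313) and (473,312). The tab's top is at about (364,270) and its foot at about (364,290), so it sits in click 2. Dropper and jar stand well off both ends.

```bash
python3 - <<'E'
from h import *
c=dict(np.load('top.npz')); f=lambda a,b,z:w(c,200+a/3.8,180+b/3.8,z)
ms=np.array([f(a,b,.046) for a,b in((297,313),(330,316),(366,317),(402,315),(437,313),(473,312))]);print(ms.round(4))
tab=f(362,272,.092);print('tab',tab)
print('slot',f(272,294,.045),f(495,284,.045)); print('plate edge',f(206,214,.059),f(553,201,.059))
print('dropper',f(66,180,.109),f(93,225,.01),'jar',f(708,240,.066))
a=f(495,284,.045)-f(272,294,.045);ey=-a/np.linalg.norm(a);print('yaw of +y deg',np.degrees(np.arctan2(ey[1],ey[0])))
b=f(553,201,.059)-f(206,214,.059);print(np.degrees(np.arctan2(-b[1],-b[0])))
for m in ms: print((m-ms[0])@ey)
print('tab rel off',(tab-ms[0])@ey)
s=ctrl.get_state();from scipy.spatial.transform import Rotation as R
R0=R.from_quat(s['tcp_rot']);print(R0.as_matrix().round(3))
# target: 45 mm to -y of tab, in tool axes, high
t=tab-ey*.045; print('target',t,'shift cm',R0.inv().apply(t-s['eef_pos'])*100)
E
```

```text
[[0.4194 0.3482 0.046 ]
 [0.4185 0.3341 0.046 ]
 [0.4185 0.3187 0.046 ]
 [0.4197 0.3034 0.046 ]
 [0.4209 0.2885 0.046 ]
 [0.4217 0.2731 0.046 ]]
tab [0.43313807 0.31879384 0.092     ]
slot [0.4273864  0.35927379 0.045     ] [0.43403824 0.26400832 0.045     ]
plate edge [0.45941755 0.38715835 0.059     ] [0.46856956 0.24048047 0.059     ]
dropper [0.46546587 0.4374421  0.109     ] [0.45937041 0.44361742 0.01      ] jar [0.45273759 0.17563634 0.066     ]
yaw of +y deg 93.99415412330411
93.57035844863437
0.0
-0.014025825172171108
-0.029356337642307957
-0.044735682579539596
-0.05969004134392801
-0.0750521037881502
tab rel off -0.030305838642026923
[[-0.91   0.414 -0.001]
 [ 0.414  0.91  -0.002]
 [ 0.    -0.002 -1.   ]]
target [0.43627254 0.27390314 0.092     ] shift cm [-28.39310061 -24.41895353  13.84989677]
```

```bash
python3 -m pendant '[{"dx":-4,"dy":-3.5,"dz":0,"twist":-5},{"dx":-8,"dy":-7,"dz":0,"twist":-12},{"dx":-12,"dy":-10.5,"dz":0,"twist":-20},{"dx":-16,"dy":-14,"dz":1,"twist":-28.3},{"dx":-20,"dy":-17.5,"dz":2,"twist":-28.3},{"dx":-24,"dy":-21,"dz":3,"twist":-28.3},{"dx":-27,"dy":-23.2,"dz":4,"twist":-28.3},{"dx":-28.4,"dy":-24.4,"dz":5,"twist":-28.3},{"dx":-28.4,"dy":-24.4,"dz":5,"twist":-28.3},{"dx":-28.4,"dy":-24.4,"dz":5,"twist":-28.3}]' 0 20
python3 - <<'E'
from h import *
from scipy.spatial.transform import Rotation as R
s=ctrl.get_state();print(s['eef_pos'],R.from_quat(s['tcp_rot']).as_matrix().round(3),s['contact_force'],s['opening'])
shot('top','top1.png');shot('wrist','wrist1.png')
t=cv2.imread('pics/top1.png')[180:310,200:410]; t=cv2.resize(t,(630,390));cv2.imwrite('pics/top1c.png',t)
E
```

```text
time: 1.35
eef_pos: [0.4366, 0.2757, 0.1815]
tcp_rot: [-0.034, 0.999, 0.0, -0.0]
contact_force: [0.4, 0.1, -0.4]
opening: 0.003
finger_force: 0.0
[0.43656392 0.27574721 0.18149125] [[-0.998 -0.068 -0.   ]
 [-0.068  0.998  0.001]
 [ 0.     0.001 -1.   ]] [ 0.36591237  0.09416648 -0.40672819] 0.003329040403517612
```

View pics/wrist1.png

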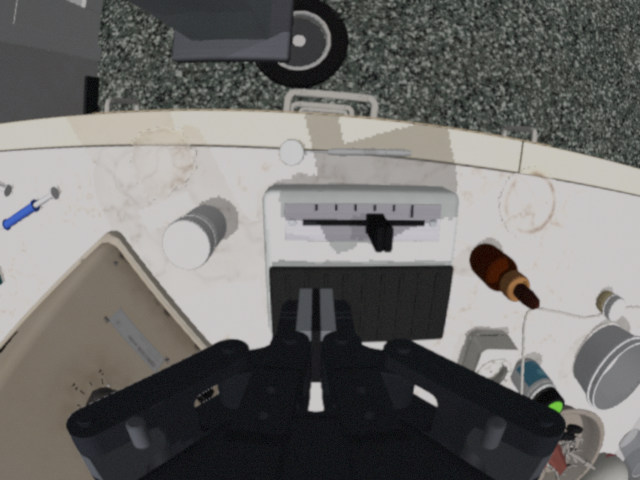

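The wrist view shows the shut fingers at (283–350, 290–340), the tab at (378,232) in click 2, and the path down clear. Descending on the high side.

```bash
python3 -m pendant '[{"dz":4},{"dz":8},{"dz":10.5},{"dz":11.9},{"dz":11.9}]'
python3 -m pendant '[{"dy":0.5},{"dy":1},{"dy":1.3},{"dy":1.3},{"dy":1.3}]'
```

```text
$[0]: bad value
$[0]: bad value
```

```bash
python3 -m pendant '[{"dx":0,"dy":0,"dz":4,"twist":0},{"dx":0,"dy":0,"dz":8,"twist":0},{"dx":0,"dy":0,"dz":10.5,"twist":0},{"dx":0,"dy":0,"dz":11.9,"twist":0},{"dx":0,"dy":0,"dz":11.9,"twist":0}]'
python3 -m pendant '[{"dx":0,"dy":0.5,"dz":0,"twist":0},{"dx":0,"dy":1,"dz":0,"twist":0},{"dx":0,"dy":1.3,"dz":0,"twist":0},{"dx":0,"dy":1.3,"dz":0,"twist":0}]'
```

```text
time: 2.08
eef_pos: [0.4364, 0.2752, 0.0619]
tcp_rot: [-0.034, 0.999, -0.0, -0.001]
contact_force: [-0.3, -1.1, 0.4]
opening: -0.001
finger_force: 0.0
time: 2.58
eef_pos: [0.4362, 0.2881, 0.0627]
tcp_rot: [-0.034, 0.999, 0.0, 0.0]
contact_force: [-0.3, -0.3, 0.1]
opening: -0.001
finger_force: 0.0
```

```bash
for i in 1; do python3 -m pendant '[{"dx":0,"dy":0.2,"dz":0,"twist":0},{"dx":0,"dy":0.4,"dz":0,"twist":0},{"dx":0,"dy":0.6,"dz":0,"twist":0},{"dx":0,"dy":0.6,"dz":0,"twist":0}]'; done
python3 -m pendant '[{"dx":0,"dy":0.2,"dz":0,"twist":0},{"dx":0,"dy":0.2,"dz":0,"twist":0}]'
python3 -m pendant '[{"dx":0,"dy":0.2,"dz":0,"twist":0},{"dx":0,"dy":0.2,"dz":0,"twist":0}]'
python3 -m pendant '[{"dx":0,"dy":0.2,"dz":0,"twist":0},{"dx":0,"dy":0.2,"dz":0,"twist":0}]'
```

```text
time: 3.08
eef_pos: [0.4356, 0.2938, 0.0623]
tcp_rot: [-0.034, 0.999, -0.0, 0.0]
contact_force: [0.5, 1.5, -0.8]
opening: -0.001
finger_force: 0.0
time: 3.32
eef_pos: [0.4355, 0.2958, 0.0623]
tcp_rot: [-0.034, 0.999, 0.0, 0.0]
contact_force: [-0.1, 0.3, -0.4]
opening: -0.003
finger_force: 0.0
time: 3.58
eef_pos: [0.4354, 0.2978, 0.0623]
tcp_rot: [-0.034, 0.999, 0.0, 0.0]
contact_force: [-0.5, -0.5, -0.1]
opening: 0.0
finger_force: 0.0
time: 3.82
eef_pos: [0.4352, 0.2998, 0.0624]
tcp_rot: [-0.034, 0.999, 0.0, 0.0]
contact_force: [0.1, 0.3, 0.8]
opening: -0.003
finger_force: 0.0
```

```bash
for r in 1; do :; done
python3 -m pendant '[{"dx":0,"dy":0.2,"dz":0,"twist":0},{"dx":0,"dy":0.2,"dz":0,"twist":0}]'|sed -n '1,2p;4p'
python3 -m pendant '[{"dx":0,"dy":0.2,"dz":0,"twist":0},{"dx":0,"dy":0.2,"dz":0,"twist":0}]'|sed -n '1,2p;4p'
python3 -m pendant '[{"dx":0,"dy":0.2,"dz":0,"twist":0},{"dx":0,"dy":0.2,"dz":0,"twist":0}]'|sed -n '1,2p;4p'
python3 -m pendant '[{"dx":0,"dy":0.2,"dz":0,"twist":0},{"dx":0,"dy":0.2,"dz":0,"twist":0}]'|sed -n '1,2p;4p'
```

```text
time: 4.08
eef_pos: [0.4351, 0.3016, 0.0623]
contact_force: [0.5, -1.5, -0.5]
time: 4.32
eef_pos: [0.435, 0.3034, 0.0623]
contact_force: [0.4, -3.7, 0.8]
time: 4.58
eef_pos: [0.4348, 0.306, 0.0623]
contact_force: [-0.3, -2.1, 0.1]
time: 4.82
eef_pos: [0.4346, 0.3083, 0.0623]
contact_force: [-0.4, -0.4, 0.4]
```

```bash

python3 -m pendant '[{"dx":0,"dy":0.2,"dz":0,"twist":0},{"dx":0,"dy":0.4,"dz":0,"twist":0},{"dx":0,"dy":0.6,"dz":0,"twist":0},{"dx":0,"dy":0.6,"dz":0,"twist":0}]'|sed -n '1,2p;4p'
python3 -m pendant '[{"dx":0,"dy":0.2,"dz":0,"twist":0},{"dx":0,"dy":0.4,"dz":0,"twist":0},{"dx":0,"dy":0.4,"dz":0,"twist":0}]'|sed -n '1,2p;4p'
python3 -m pendant '[{"dx":0,"dy":0.2,"dz":0,"twist":0},{"dx":0,"dy":0.4,"dz":0,"twist":0},{"dx":0,"dy":0.4,"dz":0,"twist":0}]'|sed -n '1,2p;4p'
python3 -m pendant '[{"dx":0,"dy":0.2,"dz":0,"twist":0},{"dx":0,"dy":0.3,"dz":0,"twist":0},{"dx":0,"dy":0.3,"dz":0,"twist":0}]'|sed -n '1,2p;4p'
```

```text
time: 5.32
eef_pos: [0.4343, 0.3139, 0.0623]
contact_force: [-0.5, -0.4, 0.9]
time: 5.7
eef_pos: [0.4341, 0.3172, 0.0623]
contact_force: [-1.0, -3.3, 1.1]
time: 6.08
eef_pos: [0.4337, 0.3222, 0.0623]
contact_force: [0.2, -0.2, -0.5]
time: 6.45
eef_pos: [0.4335, 0.325, 0.0623]
contact_force: [-0.1, 0.5, 0.1]
```

```bash

python3 -m pendant '[{"dx":0,"dy":0.2,"dz":0,"twist":0},{"dx":0,"dy":0.4,"dz":0,"twist":0},{"dx":0,"dy":0.4,"dz":0,"twist":0}]'|sed -n '1,2p;4p'
python3 -m pendant '[{"dx":0,"dy":0.1,"dz":0,"twist":0},{"dx":0,"dy":0.1,"dz":0,"twist":0}]'|sed -n '1,2p;4p'
python3 -m pendant '[{"dx":0,"dy":0.1,"dz":0,"twist":0},{"dx":0,"dy":0.1,"dz":0,"twist":0}]'|sed -n '1,2p;4p'
python3 - <<'E'
from h import *
shot('wrist','wrist2.png')
t=cv2.imread('pics/wrist2.png')[150:400,220:500];cv2.imwrite('pics/wrist2c.png',cv2.resize(t,(672,600)))
E
```

```text
time: 6.82
eef_pos: [0.4333, 0.3288, 0.0624]
contact_force: [-0.5, 0.9, 0.6]
time: 7.08
eef_pos: [0.4332, 0.3297, 0.0623]
contact_force: [0.6, 0.5, 0.1]
time: 7.32
eef_pos: [0.4332, 0.3307, 0.0623]
contact_force: [-0.2, -0.8, 0.4]
```

View pics/wrist2c.png

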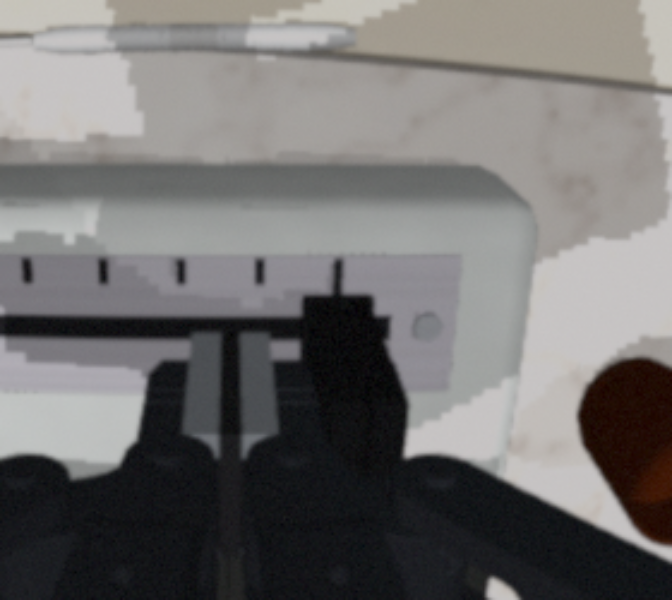

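The tab stands beside the off mark (crop x≈337), with the finger lightly on it. I'll nudge it gently, back off, lift, and cross over to the other side.

```bash

python3 -m pendant '[{"dx":0,"dy":0.1,"dz":0,"twist":0},{"dx":0,"dy":0.1,"dz":0,"twist":0}]'|sed -n '1,2p;4p'
python3 -m pendant '[{"dx":0,"dy":-0.5,"dz":0,"twist":0},{"dx":0,"dy":-1.5,"dz":0,"twist":0},{"dx":0,"dy":-1.5,"dz":-3,"twist":0},{"dx":0,"dy":-1.5,"dz":-6.5,"twist":0},{"dx":0,"dy":-1.5,"dz":-6.5,"twist":0},{"dx":0,"dy":1,"dz":-6.5,"twist":0},{"dx":0,"dy":3.5,"dz":-6.5,"twist":0},{"dx":0,"dy":4.6,"dz":-6.5,"twist":0},{"dx":0,"dy":4.6,"dz":-6.5,"twist":0}]'|sed -n '1,2p;4p'
python3 - <<'E'
from h import *
shot('wrist','wrist3.png')
t=cv2.imread('pics/wrist3.png')[150:400,200:480];cv2.imwrite('pics/wrist3c.png',cv2.resize(t,(672,600)))
E
```

```text
time: 7.62
eef_pos: [0.4331, 0.3315, 0.0623]
contact_force: [-0.2, -0.6, 0.9]
time: 8.75
eef_pos: [0.4295, 0.3774, 0.1265]
contact_force: [0.2, 0.5, -0.7]
```

View pics/wrist3c.png

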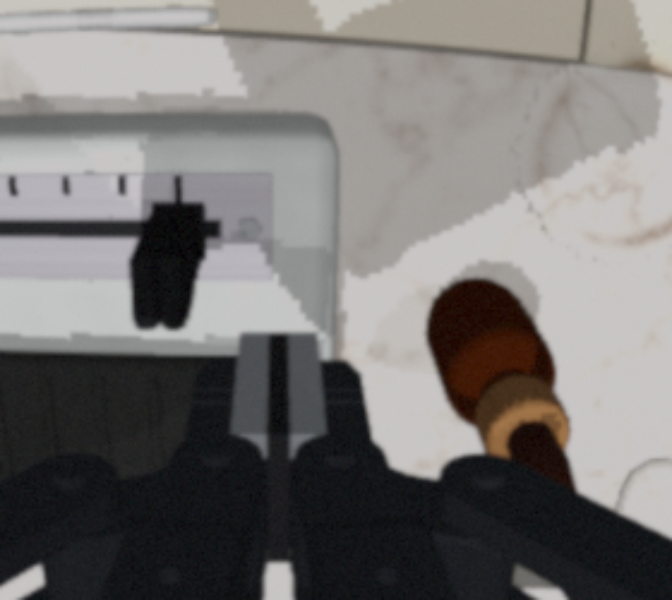

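The tab is still at the off mark (crop 178,200). The fingers are beyond it on the +y side, and the dropper (500,370) is clear of the fingers. Lowering.

```bash

python3 -m pendant '[{"dx":0,"dy":-0.3,"dz":1,"twist":0},{"dx":0,"dy":-0.3,"dz":3,"twist":0},{"dx":0,"dy":-0.3,"dz":4.5,"twist":0},{"dx":0,"dy":-0.3,"dz":5.6,"twist":0},{"dx":0,"dy":-0.3,"dz":5.6,"twist":0}]'|sed -n '1,2p;4p'
python3 -m pendant '[{"dx":0,"dy":-0.2,"dz":0,"twist":0},{"dx":0,"dy":-0.4,"dz":0,"twist":0},{"dx":0,"dy":-0.4,"dz":0,"twist":0}]'|sed -n '1,2p;4p'
python3 -m pendant '[{"dx":0,"dy":-0.2,"dz":0,"twist":0},{"dx":0,"dy":-0.2,"dz":0,"twist":0}]'|sed -n '1,2p;4p'
python3 -m pendant '[{"dx":0,"dy":-0.2,"dz":0,"twist":0},{"dx":0,"dy":-0.2,"dz":0,"twist":0}]'|sed -n '1,2p;4p'
```

```text
time: 9.43
eef_pos: [0.4294, 0.374, 0.0697]
contact_force: [0.3, -0.4, 0.2]
time: 9.8
eef_pos: [0.431, 0.3708, 0.0721]
contact_force: [-0.0, 0.9, 0.1]
time: 10.05
eef_pos: [0.4311, 0.3693, 0.0721]
contact_force: [0.2, 4.7, 2.2]
time: 10.3
eef_pos: [0.431, 0.3663, 0.0715]
contact_force: [0.6, 2.3, 1.8]
```

```bash

python3 -m pendant '[{"dx":0,"dy":-0.2,"dz":0,"twist":0},{"dx":0,"dy":-0.2,"dz":0,"twist":0}]'|sed -n '1,2p;4p'
python3 -m pendant '[{"dx":0,"dy":-0.2,"dz":0,"twist":0},{"dx":0,"dy":-0.2,"dz":0,"twist":0}]'|sed -n '1,2p;4p'
python3 -m pendant '[{"dx":0,"dy":-0.2,"dz":0,"twist":0},{"dx":0,"dy":-0.4,"dz":0,"twist":0},{"dx":0,"dy":-0.4,"dz":0,"twist":0}]'|sed -n '1,2p;4p'
python3 -m pendant '[{"dx":0,"dy":-0.15,"dz":0,"twist":0},{"dx":0,"dy":-0.15,"dz":0,"twist":0}]'|sed -n '1,2p;4p'
python3 -m pendant '[{"dx":0,"dy":-0.15,"dz":0,"twist":0},{"dx":0,"dy":-0.15,"dz":0,"twist":0}]'|sed -n '1,2p;4p'
python3 -m pendant '[{"dx":0,"dy":-0.15,"dz":0,"twist":0},{"dx":0,"dy":-0.15,"dz":0,"twist":0}]'|sed -n '1,2p;4p'
```

```text
time: 10.55
eef_pos: [0.4302, 0.3635, 0.0706]
contact_force: [-0.5, -0.1, 0.0]
time: 10.8
eef_pos: [0.4306, 0.362, 0.0708]
contact_force: [-0.8, 0.6, -0.1]
time: 11.18
eef_pos: [0.4313, 0.3584, 0.0713]
contact_force: [-0.0, 0.6, -0.3]
time: 11.42
eef_pos: [0.4314, 0.357, 0.0713]
contact_force: [0.3, 0.3, 0.3]
time: 11.68
eef_pos: [0.4315, 0.3558, 0.0714]
contact_force: [-0.2, 1.4, -0.8]
time: 11.92
eef_pos: [0.4316, 0.3546, 0.0714]
contact_force: [0.5, 3.7, -0.4]
```

```bash

python3 -m pendant '[{"dx":0,"dy":-0.2,"dz":0,"twist":0},{"dx":0,"dy":-0.4,"dz":0,"twist":0},{"dx":0,"dy":-0.4,"dz":0,"twist":0}]'|sed -n '1,2p;4p'
python3 -m pendant '[{"dx":0,"dy":-0.2,"dz":0,"twist":0},{"dx":0,"dy":-0.4,"dz":0,"twist":0},{"dx":0,"dy":-0.4,"dz":0,"twist":0}]'|sed -n '1,2p;4p'
python3 -m pendant '[{"dx":0,"dy":-0.2,"dz":0,"twist":0},{"dx":0,"dy":-0.4,"dz":0,"twist":0},{"dx":0,"dy":-0.4,"dz":0,"twist":0}]'|sed -n '1,2p;4p'
python3 -m pendant '[{"dx":0,"dy":-0.15,"dz":0,"twist":0},{"dx":0,"dy":-0.15,"dz":0,"twist":0}]'|sed -n '1,2p;4p'
python3 -m pendant '[{"dx":0,"dy":-0.15,"dz":0,"twist":0},{"dx":0,"dy":-0.15,"dz":0,"twist":0}]'|sed -n '1,2p;4p'
```

```text
time: 12.3
eef_pos: [0.4319, 0.3493, 0.0713]
contact_force: [1.1, -0.0, 0.0]
time: 12.68
eef_pos: [0.4321, 0.3457, 0.0712]
contact_force: [0.0, -0.2, -0.1]
time: 13.05
eef_pos: [0.4324, 0.342, 0.0713]
contact_force: [-0.2, 0.5, 0.2]
time: 13.3
eef_pos: [0.4325, 0.3408, 0.0714]
contact_force: [0.1, 1.2, -1.3]
time: 13.55
eef_pos: [0.4326, 0.3397, 0.0714]
contact_force: [-0.6, 4.3, -1.2]
```

Now in click 2 and at its notch force. I'll push just past half-way (y≈0.333) in small steps.

```bash

python3 -m pendant '[{"dx":0,"dy":-0.15,"dz":0,"twist":0},{"dx":0,"dy":-0.3,"dz":0,"twist":0},{"dx":0,"dy":-0.3,"dz":0,"twist":0}]'|sed -n '1,2p;4p'
python3 -m pendant '[{"dx":0,"dy":-0.15,"dz":0,"twist":0},{"dx":0,"dy":-0.15,"dz":0,"twist":0}]'|sed -n '1,2p;4p'
python3 -m pendant '[{"dx":0,"dy":-0.15,"dz":0,"twist":0},{"dx":0,"dy":-0.15,"dz":0,"twist":0}]'|sed -n '1,2p;4p'
python3 -m pendant '[{"dx":0,"dy":-0.1,"dz":0,"twist":0},{"dx":0,"dy":-0.1,"dz":0,"twist":0}]'|sed -n '1,2p;4p'
python3 - <<'E'
from h import *
shot('wrist','wrist4.png')
t=cv2.imread('pics/wrist4.png')[150:400,200:480];cv2.imwrite('pics/wrist4c.png',cv2.resize(t,(672,600)))
E
```

```text
time: 13.92
eef_pos: [0.4328, 0.3355, 0.0713]
contact_force: [-0.6, 1.0, 0.8]
time: 14.18
eef_pos: [0.4329, 0.3341, 0.0712]
contact_force: [0.1, 0.0, 0.5]
time: 14.42
eef_pos: [0.4329, 0.3328, 0.0712]
contact_force: [-0.1, 0.7, 0.3]
time: 14.68
eef_pos: [0.433, 0.332, 0.0713]
contact_force: [0.5, 0.4, -0.1]
```

View pics/wrist4c.png

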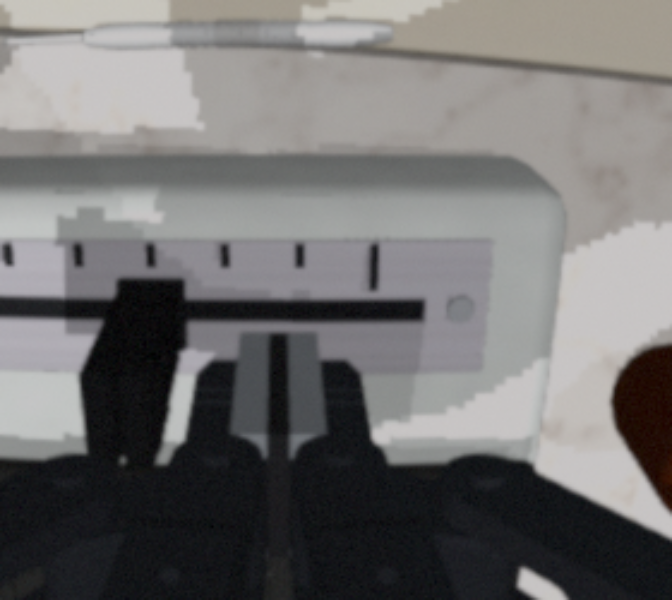

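The tab's foot (crop x≈150) stands beside the third short mark (off at 375, then 300, 225, 150), and the finger is already free of it. Retreating.

```bash

python3 -m pendant '[{"dx":0,"dy":0.7,"dz":0,"twist":0},{"dx":0,"dy":1.5,"dz":0,"twist":0},{"dx":0,"dy":1.5,"dz":-2,"twist":0},{"dx":0,"dy":1.5,"dz":-6,"twist":0},{"dx":0,"dy":1.5,"dz":-11,"twist":0},{"dx":0,"dy":1.5,"dz":-15,"twist":0},{"dx":0,"dy":1.5,"dz":-15,"twist":0},{"dx":0,"dy":1.5,"dz":-15,"twist":0}]'|sed -n '1,2p;4p'
python3 - <<'E'
from h import *
shot('wrist','wrist5.png')
t=cv2.imread('pics/wrist5.png')[130:330,200:480];cv2.imwrite('pics/wrist5c.png',cv2.resize(t,(784,560)))
E
```

```text
time: 15.72
eef_pos: [0.4315, 0.3472, 0.2205]
contact_force: [0.6, 0.1, -0.8]
```

View pics/wrist5c.png

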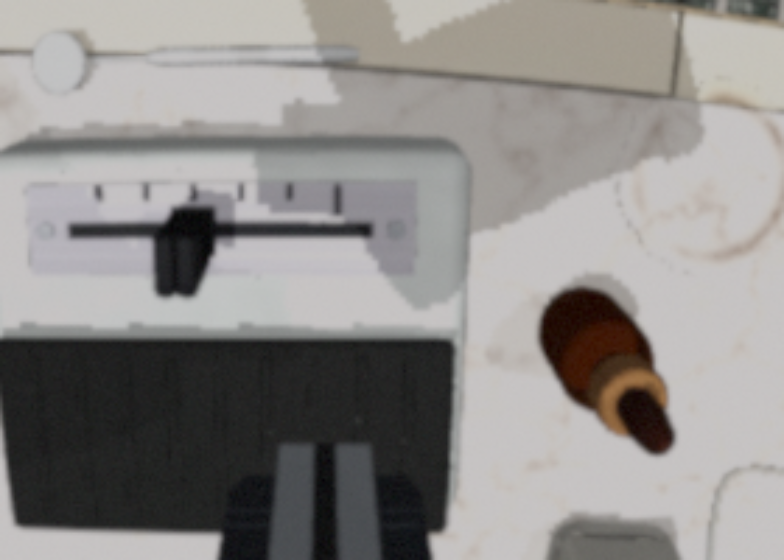

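The tab rests at the third mark (193,200), the mirror and dropper are undisturbed, and the gripper is clear.

```bash
python3 -c "
from plant import ctrl
print(ctrl.sign_off())"
```

```text
the job is handed in; nothing more can be done
None
```

I pushed the lever back to off, then up through the clicks to the third, where the last picture shows it resting; the arm finished clear, the mirror and dropper look unmoved, and the job is handed in.

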